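Spring open the blue bit case

ROBOT

A 6-joint arm with a two-finger parallel gripper is mounted at the origin on the work surface. World frame = base frame: x ahead of the robot, y to its left, z up, the work surface at z = 0. Lengths are in m, angles in rad, forces in N, time in s.
With the tool pointing down it reaches from about 0.35 to 0.85 m from the base axis. Payload 8.1 kg.
Tool frame: the origin (TCP) lies between the finger pads; the fingertips stand 11 mm ahead of it and the grasp point (between the pads) lies 8 mm behind it (robot.tips_ahead is the distance from the TCP to the fingertips, in m); z points along the fingers, y is the line along which they close (so a half turn about z gives the same grasp; the last joint's range is limited). The gripper opens to 93 mm and grips with 3 to 60 N. Pads are 15 mm wide; open, the fingers measure 128 mm over their backs; the gripper's body (75 mm by 188 mm) begins 65 mm behind the grasp point.
Start: joints at [-1.228, 0.13, 1.488, -0, 1.523, -0.085], TCP at [0.249, -0.546, 0.198] pointing down, gripper open.
Joint ranges: [-2.96, 2.96], [-0.89, 2.26], [0.02, 2.5], [-1.34, 4.48], [0, 2.73], [-2.66, 2.66]. Speed limits (rad/s): [2.39, 2.39, 2.79, 3.14, 3.14, 3.14].

INTERFACE

Orientations are given as a rotation vector (axis times angle).
In Python, from plant import robot gives the robot as it stands. The module is installed in compiled form; this text tells all that it offers.
- The arm moves only by the tool move_arm, never from a script. Its argument "deltas" is one flat list of numbers, 7 for each row, row after row: the shift along the tool's x, y, z in m, then the turn, a rotation vector about the tool's x, y, z in rad, then the opening, from 0 (shut) to 1 (fully open). A call has 1 to 12 rows; each row is the pose to reach, as a shift and turn from the pose commanded when the call began, along the tool's axes at that moment; what a row does not reach only later rows make up. A row lasts 1/8 s, in which the tool goes at most 62.5 mm and 10.7 degrees, less where a joint would pass 70% of its speed; a pose out of reach is approached as far as the arm can. A call with a gripper value outside its range is refused whole. The fingers move at their own pace and stop on an object; "squeeze" is the grip in N (left out, the last holds). Time passes only in rows, so rows that repeat a pose let the fingers close. It gives the time, the measured TCP pose, the force, the opening and the grip force at its end, in the units of the state.
- robot.read_state(): the state, without advancing time (a new reading comes with each control period).
- robot.read_camera(name): name is "side" or "top"; returns (picture, depth): 480x640x3 uint8, red, green, blue; 480x640 float32, m along the optical axis (not along the pixel's ray), 0 where there is no reading.
- robot.camera_model(name): a dict with "K" (3x3 intrinsics, pixels), "R" (3x3) and "t" (3): a world point X has camera coordinates R X + t. Camera axes: x right, y down, z forward; pixel columns grow to the right and rows downward; lengths in m; the calibration is good to about 2 mm. A picture is of the moment at which its call begins. camera_model takes no time and is no camera call.
- robot.close_job(): hands the job in; it is judged then, once.
Trained networks look in the newest picture that a camera, given by its name, has taken for a name from the list of things; names that differ only in an ending like _2 or _b are one class to them, and where a whole thing is asked for, a point or a joint stands for the part that bears it (a point fixed in the world has none). Each returns a list of dicts, best first, with "confidence" (0 to 1); they miss things now and then, are a little off and sometimes report something else, mostly with a low value. They report only what shows in the picture. A call takes as long as a camera call.
- robot.recognise(camera, label): "uv" ([column, row] in pixels, amid what is visible of it).
The state is a dict: "t": time; "q": joint angles; "dq": joint speeds; "joint_torque": joint torques, N m; "tool_pos": TCP position; "orientation": TCP orientation; "force": force on the tool from outside, world axes, zero at the start; "wrist_torque": the same for the moment, N m; "opening": finger opening in m; "gripper_force": force on a finger pad.
Only numpy, scipy, OpenCV 4.12 (cv2) and the standard library are available. Lean on these libraries where they do the work, as an engineer would, in place of code of your own. Each camera call takes 0.05 s, during which the arm holds its last target. There are 200 camera calls.

TASK

Press the red release tab of the bit case with the blue lid so that the lid springs up, then push that lid fully open so that it stays leaning back by itself. Do it with the fingertips only: pick nothing up, keep the yellow case shut and its tab unpressed, and leave the things lying about where they are.

Things in the scene. Friction and masses are not known exactly. Their poses are not given: they have to be found in the camera images.
- blue_case: Bit case with the blue lid, the one to open: wooden box 110 (x) x 130 (y) mm, screwed to the bench. Origin: centre of its underside, on the bench. Its x runs from the front (release tab, towards the robot) to the rear (hinge), z up. In front, above the tab, a brass catch 30 mm wide (x -62 to -75 mm, top at z 70 mm) holds the lid's tongue.
- yellow_case: The other bit case, with a yellow lid; same build, sizes and axes as the blue one. It stays shut. Either case may stand on the left or on the right.
- blue_pad (a point): Middle of the top face of the blue case's red release tab (moves with the tab); at case x -95, y 0, z 40 mm when not pressed. The tab is 38 mm wide and sticks out in front from x -70 to -112 mm. Press here, downward.
- blue_edge (a point): Tip of the steel tongue (30 mm wide, sticks out 8 mm) in the middle of the blue lid's front edge; moves with the lid, 121 mm from the hinge axis; at case x -66, z 60 mm when shut.
- blue_hinge (a point): Middle of the blue lid's hinge axis, which runs along the case's y at case x +55, z 58 mm. The lid is 113 x 130 x 8 mm, about 0.12 kg; shut, its top is at z 66 mm.
- blue_lid (a joint): Blue lid's angle, rad: 0 shut, 1.9 fully open at its stop, leaning back past upright. Released, a spring plunger lifts it to about 0.55, ajar, front edge 120 mm above the bench. From there it swings freely (under 2 N at the front edge); past about 1.65 it falls to the stop by itself and stays; let go earlier it falls back to ajar.
- blue_tab (a joint): How far the blue case's release tab is pressed, rad: 0 up, 0.3 fully down (the pad about 9 mm lower). It is sprung: it frees the lid at about 0.15 (about 4.5 N at the pad), is fully down against a hard stop at about 6 N, and comes back up when let go.
- yellow_lid (a joint): Angle of the yellow lid, rad, 0 shut (reads as the blue one).
- yellow_tab (a joint): How far the yellow case's release tab is pressed, rad, 0 not pressed.
- glue: Bystander, loose: white glue bottle with an orange cap, 48 mm across, 110 mm tall, between the cases; origin under its middle.
- driver: Bystander, loose: screwdriver lying between the cases and the robot, 170 mm long; along its own x axis.
- wax: Bystander, loose: amber jar with a steel cap, 60 mm across, 50 mm tall; origin under its middle.
- hammer: Bystander, loose: hammer lying to the left; along its own x axis.
- offcut: Bystander, loose: dark wood strip 120 x 35 x 25 mm; origin under its middle.
- brush: Bystander, loose: brush lying to the right; along its own x axis.
- mug: Bystander, loose: blue mug, 76 mm across, 90 mm tall; origin under its middle.

How it is judged:
On the way, in this order (a step that is already met when the one before it is completed fails the run):
1. the tab is pressed and the blue lid has sprung up and stands ajar (value of joint blue_lid between 0.3 and 0.9 rad), for 0.1 s.
2. the blue lid is pushed fully open (value of joint blue_lid above 1.8 rad), for 0.2 s.
At the end, for the whole second after the job is handed in: The blue lid rests at its stop (above 1.8 of 1.9 rad), at rest; its release tab is back up (below 0.06 rad); the yellow lid and tab are at rest shut (below 0.06 rad); every loose thing is within 30 mm of where it began (value of joint blue_lid above 1.8 rad and velocity of joint blue_lid between -0.1 and 0.1 rad/s and value of joint each of blue_tab, yellow_lid, yellow_tab below 0.06 rad and distance of each of glue, driver, wax, hammer, offcut, brush, mug from where it was at the start of the episode below 0.03 m); the robot touches nothing.
It fails at once if the yellow case's tab is pressed or its lid comes open (value of joint any of yellow_tab, yellow_lid above 0.12 rad).
It fails at once if a loose thing is picked up, knocked over or pushed away (distance of any of glue, driver, wax, hammer, offcut, brush, mug from where it was at the start of the episode above 0.03 m or angle between any of glue, wax, mug's own z axis and vertical above 0.6 rad).
It also fails if it takes over 42 s, if anything falls off the work surface, if the arm or the gripper's body presses on something with over 40 N, if the wrist force passes 120 N, or if a joint passes its speed limit or range.

## Working session

There is one attempt and no reset: what is moved stays moved. The work goes in short steps, Python scripts to look and compute and a tool call to move; the robot and the scene stay as the last step left them, time stands still between calls to the robot, and variables do not carry over. Pictures are saved under pics/ and viewed, at most 10 in all, crops included, and the job is handed in when it is done.

Besides the shell and the picture viewer there is one more tool, called after ">>>" by a JSON object that holds its "api" and its "payload". move_arm: Moves the arm, as the interface text tells. Its arguments: {"type":"object","properties":{"deltas":{"type":"array","items":{"type":"number"}},"squeeze":{"type":"number"}},"required":["deltas"]}

```bash
mkdir -p pics; cat > h.py <<'E'
import numpy as np, cv2
from plant import robot
from scipy.spatial.transform import Rotation as Ro
def save(img,n): cv2.imwrite('pics/'+n,img[:,:,::-1])
def cloud(cam,d):
    m=robot.camera_model(cam);K,R,t=map(np.array,(m['K'],m['R'],m['t']))
    v,u=np.mgrid[:480,:640]
    P=np.stack([(u-K[0,2])/K[0,0]*d,(v-K[1,2])/K[1,1]*d,d],-1)
    return (P-t)@R
E
python3 - <<'E'
from h import *
for c in('top','side'):
    im,d=robot.read_camera(c);np.savez(c+'0.npz',im=im,d=d);save(im,c+'0.png');P=cloud(c,d)
    for l in('blue_pad','blue_edge','blue_hinge','blue_case','yellow_case','glue','driver'):
        for r in robot.recognise(c,l)[:2]:
            u,v=np.round(r['uv']).astype(int);print(c,l,(u,v),round(r['confidence'],2),P[v,u].round(3))
s=robot.read_state();print(s['t'],s['tool_pos'],s['orientation'],Ro.from_rotvec(s['orientation']).as_matrix().round(3))
E
```

```text
top blue_pad (np.int64(250), np.int64(286)) 0.55 [0.49  0.173 0.04 ]
top blue_edge (np.int64(257), np.int64(258)) 0.95 [0.567 0.153 0.073]
top blue_hinge (np.int64(259), np.int64(256)) 0.93 [0.572 0.148 0.068]
top blue_hinge (np.int64(255), np.int64(193)) 0.58 [0.752 0.168 0.021]
top blue_case (np.int64(256), np.int64(258)) 0.97 [0.567 0.156 0.071]
top yellow_case (np.int64(390), np.int64(277)) 0.68 [ 0.522 -0.21   0.069]
top yellow_case (np.int64(248), np.int64(288)) 0.39 [0.485 0.179 0.034]
top glue (np.int64(320), np.int64(234)) 0.48 [ 0.633 -0.016  0.104]
top driver (np.int64(307), np.int64(323)) 0.89 [0.39  0.014 0.019]
top driver (np.int64(257), np.int64(257)) 0.36 [0.569 0.153 0.071]
side blue_pad (np.int64(322), np.int64(299)) 0.89 [0.489 0.164 0.037]
side blue_edge (np.int64(302), np.int64(274)) 0.92 [0.563 0.16  0.07 ]
side blue_hinge (np.int64(304), np.int64(274)) 0.67 [0.562 0.154 0.067]
side blue_case (np.int64(300), np.int64(288)) 0.96 [0.537 0.192 0.064]
side blue_case (np.int64(321), np.int64(298)) 0.56 [0.494 0.163 0.037]
side yellow_case (np.int64(401), np.int64(226)) 0.86 [ 0.498 -0.163  0.067]
side glue (np.int64(327), np.int64(237)) 0.81 [0.616 0.013 0.067]
side glue (np.int64(329), np.int64(192)) 0.5 [ 0.743 -0.13   0.075]
side driver (np.int64(392), np.int64(293)) 0.71 [0.383 0.017 0.023]
0.8 [ 0.24894595 -0.54593402  0.19814964] [3.06996474e+00 6.66867632e-01 4.17659081e-06] [[ 0.91   0.415  0.   ]
 [ 0.415 -0.91  -0.   ]
 [-0.     0.    -1.   ]]
```

View pics/top0.png

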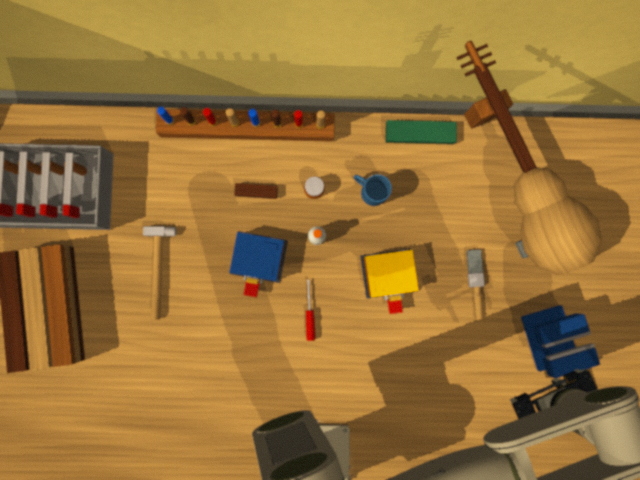

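View pics/side0.png

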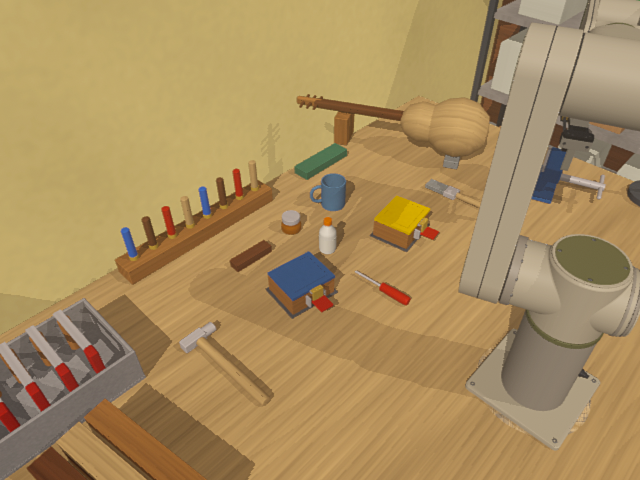

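```bash
python3 - <<'E'
from h import *
for c in('top','side'):
    z=np.load(c+'0.npz');im,d=z['im'],z['d'];P=cloud(c,d);H=cv2.cvtColor(im,cv2.COLOR_RGB2HSV)
    h,s,v=[H[...,i].astype(int) for i in range(3)]
    near=(abs(P[...,0]-.55)<.12)&(abs(P[...,1]-.16)<.12)&(d>0)
    for n,m in(('lid',near&(h>95)&(h<130)&(s>100)&(P[...,2]>.055)&(P[...,2]<.08)),('red',near&((h<8)|(h>172))&(s>140)&(P[...,2]>.025)&(P[...,2]<.055))):
        Q=P[m].astype(np.float32)
        if len(Q)<5: print(c,n,len(Q));continue
        r=cv2.minAreaRect(Q[:,:2]*1000);print(c,n,len(Q),'rect',r,'med',np.median(Q,0).round(3))
E
```

```text
top lid 1924 rect ((572.162841796875, 154.76251220703125), (127.57465362548828, 113.32122802734375), 80.95841217041016) med [0.572 0.154 0.066]
top red 162 rect ((480.6832580566406, 170.1584014892578), (35.87945556640625, 38.938697814941406), 1.0173991918563843) med [0.482 0.17  0.039]
side lid 1664 rect ((570.2867431640625, 159.36184692382812), (131.28720092773438, 118.05428314208984), 80.88610076904297) med [0.565 0.163 0.066]
side red 199 rect ((479.82330322265625, 173.49111938476562), (40.25367736816406, 41.287906646728516), 79.0943374633789) med [0.478 0.174 0.039]
```

The blue case is on the left, with its lid at (257,257) and red tab at (251,288) in the top view. The yellow case is on the right at (390,275), the glue at (317,235) and the driver at (310,310). From the rectangle fits, the case centre is about (0.573, 0.156) with a yaw of about -9°. I'll shut the fingers and tilt the tool 30° so they point forward and down.

```bash
cat >> h.py <<'E'
C=np.array([.573,.156,0]);YAW=-9.1
RC=Ro.from_euler('z',YAW,degrees=True).as_matrix()
def goal(p,tilt):  # fingertip centre in case frame (m), tilt deg -> TCP pos, R
    R=RC@Ro.from_euler('x',180,degrees=True).as_matrix()@Ro.from_euler('y',tilt,degrees=True).as_matrix()
    return C+RC@np.array(p)-robot.tips_ahead*R[:,2],R
def delta(*ps,tilt=30):
    s=robot.read_state();R0=Ro.from_rotvec(s['orientation']).as_matrix();t0=np.array(s['tool_pos'])
    print('t',s['t'],'tip case',(RC.T@(t0+robot.tips_ahead*R0[:,2]-C)).round(4),'F',np.round(s['force'],2),'op',s['opening'])
    for p in ps:
        g,R=goal(p,tilt);print(p,'->',(R0.T@(g-t0)).round(4),Ro.from_matrix(R0.T@R).as_rotvec().round(3))
E
python3 -c "
from h import *
delta((-.10,0,.18),(-.10,-.36,.25),(-.10,-.2,.22))"
```

```text
t 0.8 tip case [-0.209  -0.7444  0.1871] F [-0.41  1.01  0.25] op 0.09304965754402647
(-0.1, 0, 0.18) -> [ 0.4982 -0.5626  0.0086] [-0.154  0.508  0.573]
(-0.1, -0.36, 0.25) -> [ 0.2989 -0.2628 -0.0614] [-0.154  0.508  0.573]
(-0.1, -0.2, 0.22) -> [ 0.3875 -0.3961 -0.0314] [-0.154  0.508  0.573]
```

>>> {"api": "move_arm", "payload": {"deltas": [0.05,-0.04,-0.04,0,0,0.1,0,0.1,-0.085,-0.06,0,0,0.2,0,0.15,-0.13,-0.06,-0.05,0.15,0.3,0,0.2,-0.175,-0.06,-0.08,0.25,0.4,0,0.25,-0.22,-0.06,-0.12,0.4,0.5,0,0.3,-0.263,-0.06,-0.154,0.508,0.573,0,0.345,-0.33,-0.045,-0.154,0.508,0.573,0,0.388,-0.396,-0.031,-0.154,0.508,0.573,0,0.425,-0.45,-0.02,-0.154,0.508,0.573,0,0.46,-0.505,-0.005,-0.154,0.508,0.573,0,0.498,-0.563,0.009,-0.154,0.508,0.573,0,0.498,-0.563,0.009,-0.154,0.508,0.573,0], "squeeze": 10}}

```text
t: 2.3
tool_pos: [0.4679, 0.103, 0.2035]
orientation: [2.985, -0.238, 0.804]
force: [0.9, 0.0, 0.3]
opening: 0.0006
gripper_force: 0.0
```

```bash
python3 -c "
from h import *
delta((-.094,0,.18),(-.094,0,.06))"
```

```text
t 2.3 tip case [-0.0899 -0.069   0.194 ] F [0.93 0.03 0.27] op 0.0005883960044327506
(-0.094, 0, 0.18) -> [-0.0106 -0.069   0.0101] [-0.    -0.003 -0.   ]
(-0.094, 0, 0.06) -> [-0.0709 -0.0689  0.1138] [-0.    -0.003 -0.   ]
```

>>> {"api": "move_arm", "payload": {"deltas": [0,0,0,0,0,0,0,0,0,0,0,0,0,0]}}

```text
t: 2.55
tool_pos: [0.4677, 0.1014, 0.2029]
orientation: [2.986, -0.234, 0.799]
force: [0.1, 0.4, 0.2]
opening: 0.0002
gripper_force: 0.0
```

```bash
python3 -c "
from h import *
delta((-.094,0,.18),(-.094,0,.06))"
```

```text
t 2.55 tip case [-0.0899 -0.0705  0.1933] F [0.05 0.45 0.25] op 0.00016095188828479104
(-0.094, 0, 0.18) -> [-0.0101 -0.0706  0.0095] [-0.     0.001  0.003]
(-0.094, 0, 0.06) -> [-0.07   -0.0707  0.1135] [-0.     0.001  0.003]
```

>>> {"api": "move_arm", "payload": {"deltas": [-0.005,-0.035,0.005,0,0,0,0,-0.01,-0.07,0.01,0,0,0,0,-0.01,-0.07,0.01,0,0,0,0,-0.03,-0.07,0.045,0,0,0,0,-0.05,-0.07,0.08,0,0,0,0,-0.07,-0.07,0.113,0,0,0,0,-0.07,-0.07,0.113,0,0,0,0,-0.07,-0.07,0.113,0,0,0,0]}}

```text
t: 3.55
tool_pos: [0.4765, 0.1694, 0.0722]
orientation: [2.985, -0.242, 0.802]
force: [0.5, -0.1, 0.1]
opening: 0.0008
gripper_force: 0.0
```

```bash
python3 - <<'E'
from h import *
delta((-.094,0,.060),(-.094,0,.044),(-.094,0,.038),(-.094,0,.034))
a=robot.read_camera('side')[0];b=robot.read_camera('top')[0]
f=lambda im,u,v:cv2.resize(im[v-50:v+50,u-65:u+65],(390,300),interpolation=2)
save(np.hstack([f(a,310,280),f(b,255,275)]),'press0.png')
E
```

```text
t 3.55 tip case [-0.0919 -0.0021  0.0627] F [ 0.48 -0.09  0.08] op 0.0008090631363717499
(-0.094, 0, 0.06) -> [-0.0031 -0.0021  0.0013] [ 0.001 -0.002 -0.003]
(-0.094, 0, 0.044) -> [-0.0112 -0.0021  0.0151] [ 0.001 -0.002 -0.003]
(-0.094, 0, 0.038) -> [-0.0142 -0.0021  0.0203] [ 0.001 -0.002 -0.003]
(-0.094, 0, 0.034) -> [-0.0162 -0.0021  0.0238] [ 0.001 -0.002 -0.003]
```

View pics/press0.png

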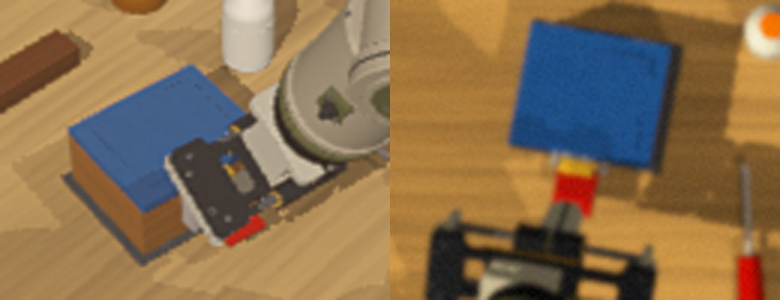

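Left crop: the fingers stand right in front of the catch, over the red tab at about (245,230). Right crop: the fingertips are centred on the tab's front half at about (570,210). I'll press straight down in small steps.

>>> {"api": "move_arm", "payload": {"deltas": [-0.01,-0.002,0.014,0,0,0,0,-0.012,-0.002,0.017,0,0,0,0,-0.014,-0.002,0.02,0,0,0,0,-0.0152,-0.002,0.022,0,0,0,0,-0.0152,-0.002,0.022,0,0,0,0]}}

```text
t: 4.28
tool_pos: [0.4731, 0.173, 0.0435]
orientation: [2.986, -0.238, 0.8]
force: [0.5, -0.8, -0.1]
opening: 0.0006
gripper_force: 0.0
```

```bash
python3 - <<'E'
from h import *
delta((-.094,0,.034),(-.094,0,.06))
a,d=robot.read_camera('top');P=cloud('top',d);H=cv2.cvtColor(a,cv2.COLOR_RGB2HSV)
m=(abs(P[...,0]-.57)<.1)&(abs(P[...,1]-.156)<.09)&(H[...,0]>95)&(H[...,0]<130)&(H[...,1]>100)
print(np.percentile(P[m][:,2],[5,50,95]))
E
```

```text
t 4.275 tip case [-0.0958  0.001   0.034 ] F [ 0.52 -0.78 -0.15] op 0.0005764783827027575
(-0.094, 0, 0.034) -> [0.0016 0.001  0.0009] [0.001 0.    0.   ]
(-0.094, 0, 0.06) -> [ 0.0146  0.001  -0.0216] [0.001 0.    0.   ]
[0.06023847 0.06601155 0.07216369]
```

```bash
python3 - <<'E'
from h import *
a=robot.read_camera('side')[0];b=robot.read_camera('top')[0]
f=lambda im,u,v:cv2.resize(im[v-35:v+35,u-45:u+45],(390,300),interpolation=2)
save(np.hstack([f(a,320,295),f(b,252,285)]),'press1.png')
E
```

```text
(no output)
```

View pics/press1.png

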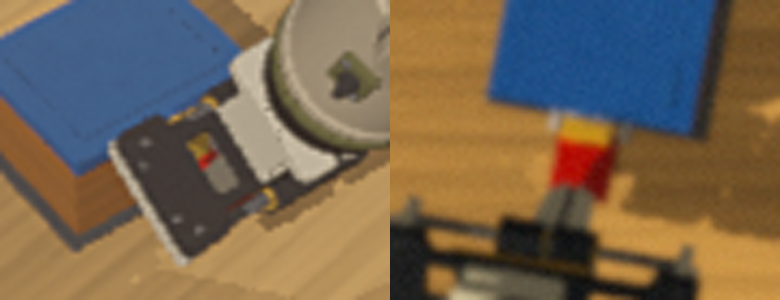

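```bash
python3 - <<'E'
from h import *
a,d=robot.read_camera('top');P=cloud('top',d)
for v in range(282,304):
    print(v,[('%d,%d,%d'%tuple((RC.T@(P[v,u]-C)*1000).round()),tuple(int(x) for x in a[v,u])) for u in (246,249,253)])
s=robot.read_state();print(s['force'],s['joint_torque'])
E
```

```text
282 [('-76,17,39', (191, 83, 27)), ('-74,6,66', (204, 117, 23)), ('-72,-5,68', (196, 133, 28))]
283 [('-78,16,41', (189, 53, 24)), ('-77,8,36', (198, 67, 18)), ('-74,-5,65', (180, 87, 16))]
284 [('-81,16,35', (180, 34, 13)), ('-80,8,37', (187, 23, 0)), ('-78,-3,34', (178, 44, 9))]
285 [('-84,15,38', (180, 32, 11)), ('-82,7,38', (182, 14, 3)), ('-80,-4,43', (177, 20, 11))]
286 [('-86,15,40', (177, 30, 12)), ('-85,7,39', (177, 14, 4)), ('-83,-4,37', (169, 13, 0))]
287 [('-89,14,37', (179, 23, 10)), ('-88,6,36', (177, 12, 3)), ('-85,-5,46', (154, 10, 0))]
288 [('-92,13,42', (179, 24, 5)), ('-90,5,44', (179, 16, 9)), ('-88,-5,33', (136, 8, 5))]
289 [('-95,13,37', (179, 16, 3)), ('-93,5,38', (178, 19, 6)), ('-91,-6,36', (124, 9, 4))]
290 [('-97,12,44', (180, 20, 11)), ('-96,4,39', (180, 21, 14)), ('-94,-6,37', (115, 15, 14))]
291 [('-100,12,40', (177, 24, 15)), ('-98,4,40', (177, 24, 9)), ('-97,-7,37', (105, 9, 11))]
292 [('-103,11,40', (161, 45, 31)), ('-101,3,40', (167, 30, 24)), ('-99,-7,34', (102, 12, 10))]
293 [('-104,8,67', (130, 69, 54)), ('-104,3,39', (132, 41, 31)), ('-102,-8,37'
[... 422 characters left out ...]
6, 71, 55)), ('-115,-5,90', (87, 80, 66)), ('-114,-14,82', (134, 107, 69))]
299 [('-119,3,91', (70, 67, 51)), ('-118,-5,89', (95, 88, 69)), ('-116,-15,86', (141, 111, 69))]
300 [('-122,2,93', (64, 60, 48)), ('-120,-6,92', (94, 89, 68)), ('-119,-14,67', (153, 118, 72))]
301 [('-124,1,100', (53, 49, 40)), ('-122,-7,102', (90, 84, 63)), ('-125,-8,-1', (161, 121, 65))]
302 [('-124,-5,153', (37, 36, 29)), ('-125,-8,105', (77, 72, 57)), ('-128,-10,7', (157, 119, 61))]
303 [('-126,-6,155', (29, 28, 27)), ('-125,-13,156', (51, 47, 35)), ('-131,-10,2', (137, 101, 54))]
[0.04901105 0.78513626 0.53772251] [-1.24516544e-03 -2.57198471e+01 -4.65146255e+01 -1.96708024e+00
 -2.23169960e+00  4.30269371e-03]
```

```bash
python3 - <<'E'
from h import *
print(robot.tips_ahead)
s=robot.read_state();R=Ro.from_rotvec(s['orientation']).as_matrix();t0=np.array(s['tool_pos']);print(R.round(2),t0)
for c in('side','top'):
    a,d=robot.read_camera(c);P=cloud(c,d);T=(P-t0)@R*1000
    H=cv2.cvtColor(a,cv2.COLOR_RGB2HSV)
    m=(abs(T[...,0])<14)&(abs(T[...,1])<22)&(T[...,2]>-110)&(T[...,2]<25)&(d>0)&(H[...,1]<110)
    q=T[m];print(c,len(q))
    for lo in range(-110,25,10):
        k=q[(q[:,2]>=lo)&(q[:,2]<lo+10)]
        if len(k): print(lo,len(k),k.min(0).round(),k.max(0).round())
E
```

```text
0.011
[[ 0.86 -0.16  0.49]
 [-0.14 -0.99 -0.08]
 [ 0.5   0.   -0.87]] [0.47319597 0.17301941 0.04356836]
side 39
-80 2 [ -4. -19. -72.] [  1. -18. -71.]
-70 10 [ -9. -19. -68.] [  8. -17. -60.]
-60 12 [ -9. -18. -59.] [  6. -16. -50.]
-50 9 [ -8. -18. -50.] [  5. -16. -40.]
-40 6 [ -6. -17. -39.] [  5. -15. -34.]
top 86
-80 2 [ 11.  -5. -76.] [ 12.  -3. -72.]
-70 16 [  6. -13. -67.] [ 14.  14. -60.]
-60 22 [  5. -12. -58.] [ 13.  16. -51.]
-50 23 [  6. -11. -49.] [ 14.  14. -40.]
-40 17 [  7. -11. -40.] [ 14.  12. -31.]
-30 5 [  6.  -6. -29.] [ 11.  10. -26.]
-20 1 [  7.   6. -19.] [  7.   6. -19.]
```

The lid is still shut and no force shows. Both depth images put the real finger ends about 35–40 mm short of the nominal tip, at roughly tool z -27 mm. I'll advance along the tool axis and watch the force.

>>> {"api": "move_arm", "payload": {"deltas": [0,0.001,0.01,0,0,0,0,0,0.001,0.02,0,0,0,0,0,0.001,0.02,0,0,0,0]}}

```text
t: 4.95
tool_pos: [0.4825, 0.1698, 0.0248]
orientation: [2.985, -0.238, 0.797]
force: [0.3, -0.2, 0.8]
opening: 0.0004
gripper_force: 0.4
```

```bash
python3 - <<'E'
from h import *
s=robot.read_state();R=Ro.from_rotvec(s['orientation']).as_matrix();t0=np.array(s['tool_pos']);print(s['force'],(RC.T@(t0+.011*R[:,2]-C)).round(4))
a,d=robot.read_camera('top');P=cloud('top',d);T=(P-t0)@R*1000
for v in range(283,302): print(v,[('%d,%d,%d'%tuple((RC.T@(P[v,u]-C)*1000).round()),'Tz%d'%T[v,u,2],tuple(int(x) for x in a[v,u])) for u in (247,250)])
f=lambda im,u,v:cv2.resize(im[v-35:v+35,u-45:u+45],(390,300),interpolation=2)
save(np.hstack([f(robot.read_camera('side')[0],320,295),f(a,252,285)]),'press2.png')
E
```

```text
[ 0.33755268 -0.22551932  0.84400314] [-0.086  -0.0007  0.0153]
283 [('-78,14,35', 'Tz-2', (191, 78, 17)), ('-76,2,67', 'Tz-29', (175, 97, 19))]
284 [('-80,13,38', 'Tz-5', (183, 34, 11)), ('-79,4,43', 'Tz-9', (151, 40, 3))]
285 [('-83,13,38', 'Tz-6', (178, 12, 5)), ('-82,4,41', 'Tz-9', (134, 6, 0))]
286 [('-86,12,41', 'Tz-11', (179, 13, 6)), ('-84,4,37', 'Tz-7', (114, 13, 0))]
287 [('-89,11,41', 'Tz-12', (172, 16, 3)), ('-87,3,45', 'Tz-15', (106, 13, 12))]
288 [('-91,11,36', 'Tz-9', (158, 26, 19)), ('-90,3,40', 'Tz-12', (102, 25, 19))]
289 [('-94,10,39', 'Tz-13', (132, 49, 36)), ('-92,2,46', 'Tz-18', (96, 44, 34))]
290 [('-96,8,58', 'Tz-30', (109, 73, 57)), ('-95,1,45', 'Tz-19', (79, 59, 45))]
291 [('-99,7,64', 'Tz-37', (95, 84, 64)), ('-97,-1,59', 'Tz-32', (69, 62, 46))]
292 [('-101,6,63', 'Tz-37', (94, 87, 67)), ('-100,-1,53', 'Tz-28', (62, 59, 45))]
293 [('-104,5,70', 'Tz-45', (96, 88, 70)), ('-103,-2,62', 'Tz-37', (63, 56, 46))]
294 [('-106,5,68', 'Tz-45', (89, 83, 66)), ('-105,-3,70', 'Tz-45', (72, 66, 53))]
295 [('-109,4,73', 'Tz-50', (85, 79, 61)), ('-107,-5,78', 'Tz-54', (82, 74, 59))]
296 [('-111,3,80', 'Tz-57', (86, 77, 62)), ('-110,-4,71', 'Tz-49', (84, 78, 61))]
297 [('-114,2,86', 'Tz-64', (73, 67, 54)), ('-112,-6,84', 'Tz-61', (89, 81, 63))]
298 [('-114,-5,142', 'Tz-112', (57, 51, 40)), ('-115,-7,85', 'Tz-63', (78, 74, 56))]
299 [('-116,-5,140', 'Tz-112', (39, 34, 31)), ('-115,-12,139', 'Tz-111', (43, 45, 38))]
300 [('-119,-6,147', 'Tz-119', (29, 27, 24)), ('-117,-13,145', 'Tz-117', (26, 24, 22))]
301 [('-121,-6,147', 'Tz-120', (23, 22, 19)), ('-120,-14,145', 'Tz-118', (15, 13, 16))]
```

View pics/press2.png

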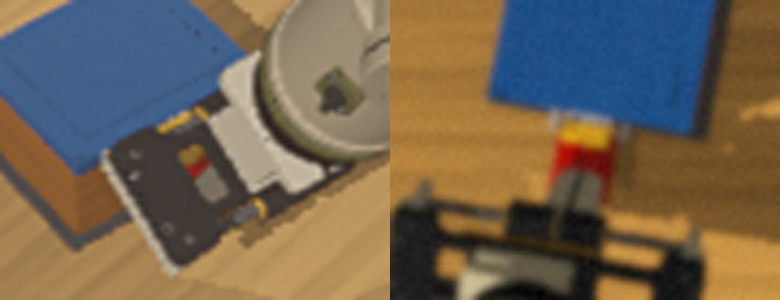

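The finger moved as commanded and still felt nothing. The finger ends and the gripper body both sit 38 mm further back than the nominal TCP implies, so I'll use -27 mm for the tip offset.

```bash
sed -i 's/robot.tips_ahead/TIP/g; s/^C=/TIP=-.027\nC=/' h.py; python3 -c "
from h import *
delta((-.097,0,.047),(-.096,0,.043),(-.095,0,.039),(-.095,0,.036),(-.095,0,.034))"
```

```text
t 5.05 tip case [-0.1049 -0.0004  0.049 ] F [-0.29 -0.98  0.51] op 0.00013440657796880644
(-0.097, 0, 0.047) -> [ 0.0058 -0.0004  0.0057] [0.001 0.001 0.   ]
(-0.096, 0, 0.043) -> [ 0.0047 -0.0004  0.0097] [0.001 0.001 0.   ]
(-0.095, 0, 0.039) -> [ 0.0036 -0.0004  0.0136] [0.001 0.001 0.   ]
(-0.095, 0, 0.036) -> [ 0.0021 -0.0004  0.0162] [0.001 0.001 0.   ]
(-0.095, 0, 0.034) -> [ 0.0011 -0.0004  0.018 ] [0.001 0.001 0.   ]
```

>>> {"api": "move_arm", "payload": {"deltas": [0.006,0,0.006,0,0,0,0,0.005,0,0.01,0,0,0,0,0.004,0,0.0135,0,0,0,0,0.003,0,0.015,0,0,0,0,0.003,0,0.015,0,0,0,0]}}

```text
t: 5.68
tool_pos: [0.4936, 0.1693, 0.0162]
orientation: [2.985, -0.238, 0.802]
force: [-18.2, -0.8, 23.8]
opening: 0.0005
gripper_force: 14.2
```

```bash
cat >> h.py <<'E'
def lid():
    a,d=robot.read_camera('top');P=cloud('top',d);H=cv2.cvtColor(a,cv2.COLOR_RGB2HSV)
    Q=(P-C)@RC
    m=(abs(Q[...,0])<.09)&(abs(Q[...,1])<.055)&(H[...,0]>95)&(H[...,0]<130)&(H[...,1]>100)&(d>0)
    q=Q[m];k=np.polyfit(q[:,0],q[:,2],1);print('lid n',m.sum(),'z',np.percentile(q[:,2],[5,50,95]).round(3),'x',np.percentile(q[:,0],[5,95]).round(3),'angle',-np.arctan(k[0]).round(3))
    return a
E
python3 -c "
from h import *
lid();delta((-.095,0,.036),(-.095,0,.032))"
```

```text
lid n 1446 z [0.069 0.098 0.121] x [-0.034  0.053] angle 0.538
t 5.725 tip case [-0.094   0.0005  0.0396] F [-16.96  -0.58  23.52] op 0.0006275611182181564
(-0.095, 0, 0.036) -> [-0.0026  0.0005  0.0026] [ 0.    -0.001 -0.   ]
(-0.095, 0, 0.032) -> [-0.0046  0.0005  0.0061] [ 0.    -0.001 -0.   ]
```

The lid sprang up to 0.54 rad, with the tab at its hard stop. I'll back off along the tool axis.

>>> {"api": "move_arm", "payload": {"deltas": [0,0,-0.015,0,0,0,0,0,0,-0.03,0,0,0,0,0.015,0,-0.045,0,0,0,0,0.03,0,-0.05,0,0,0,0,0.03,0,-0.05,0,0,0,0]}}

```text
t: 6.35
tool_pos: [0.4952, 0.1687, 0.0741]
orientation: [2.986, -0.239, 0.803]
force: [-0.2, -0.5, 0.2]
opening: 0.0007
gripper_force: 0.0
```

```bash
sed -i 's/^TIP=.*/TIP=-.024/' h.py; python3 -c "
from h import *
a=lid();L=[]
for th in np.linspace(.55,1.6,12): L.append((-.0+.055-.121*np.cos(th)+.0085,0,.058+.121*np.sin(th)-.030))
delta((-.07,0,.092),*[tuple(np.round(p,4)) for p in L])
f=lambda im,u,v:cv2.resize(im[v-50:v+50,u-65:u+65],(390,300),interpolation=2)
save(np.hstack([f(robot.read_camera('side')[0],310,270),f(a,255,275)]),'ajar.png')
"
```

```text
lid n 1450 z [0.068 0.098 0.122] x [-0.035  0.053] angle 0.542
t 6.4 tip case [-0.0918 -0.0002  0.0936] F [-0.29  0.35 -1.39] op 0.0002456264959239388
(-0.07, 0, 0.092) -> [ 0.0181 -0.0002  0.0123] [ 0.001  0.    -0.001]
(np.float64(-0.0397), np.float64(0.0), np.float64(0.0912)) -> [ 0.0439 -0.0003  0.0281] [ 0.001  0.    -0.001]
(np.float64(-0.0332), np.float64(0.0), np.float64(0.1008)) -> [ 0.0544 -0.0003  0.023 ] [ 0.001  0.    -0.001]
(np.float64(-0.0258), np.float64(0.0), np.float64(0.1097)) -> [ 0.0652 -0.0003  0.019 ] [ 0.001  0.    -0.001]
(np.float64(-0.0176), np.float64(0.0), np.float64(0.1178)) -> [ 0.0764 -0.0003  0.0161] [ 0.001  0.    -0.001]
(np.float64(-0.0087), np.float64(0.0), np.float64(0.1251)) -> [ 0.0877 -0.0003  0.0142] [ 0.001  0.    -0.001]
(np.float64(0.0009), np.float64(0.0), np.float64(0.1316)) -> [ 0.0993 -0.0003  0.0134] [ 0.001  0.    -0.001]
(np.float64(0.0111), np.float64(0.0), np.float64(0.1371)) -> [ 0.1109 -0.0003  0.0137] [ 0.001  0.    -0.001]
(np.float64(0.0217), np.float64(0.0), np.float64(0.1416)) -> [ 0.1223 -0.0003  0.0151] [ 0.001  0.    -0.001]
(np.float64(0.0327), np.float64(0.0), np.float64(0.145)) -> [ 0.1335 -0.0003  0.0177] [ 0.001  0.    -0.001]
(np.float64(0.044), np.float64(0.0), np.float64(0.1474)) -> [ 0.1445 -0.0004  0.0213] [ 0.001  0.    -0.001]
(np.float64(0.0555), np.float64(0.0), np.float64(0.1487)) -> [ 0.1551 -0.0004  0.0259] [ 0.001  0.    -0.001]
(np.float64(0.067), np.float64(0.0), np.float64(0.1489)) -> [ 0.1652 -0.0004  0.0315] [ 0.001  0.    -0.001]
```

View pics/ajar.png

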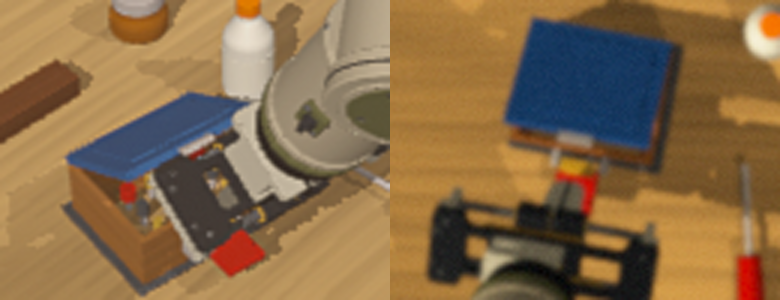

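The lid stands ajar with its tongue at about (575,137) in the right crop, the tab is up, and the finger is in front below the tongue. Next I'll sweep the fingers up and back along the lid's arc.

>>> {"api": "move_arm", "payload": {"deltas": [0.018,0,0.012,0,0,0,0,0.044,0,0.028,0,0,0,0,0.054,0,0.023,0,0,0,0,0.065,0,0.019,0,0,0,0,0.076,0,0.016,0,0,0,0,0.088,0,0.014,0,0,0,0,0.088,0,0.014,0,0,0,0]}}

```text
t: 7.32
tool_pos: [0.5772, 0.1557, 0.1064]
orientation: [2.986, -0.238, 0.803]
force: [-0.8, 0.2, 0.1]
opening: 0.0002
gripper_force: 0.1
```

```bash
python3 -c "
from h import *
a=lid();L=[]
for th in np.linspace(.93,1.66,8): L.append((.055-.121*np.cos(th)+.0085,0,.058+.121*np.sin(th)-.030))
delta(*[tuple(map(float,np.round(p,4))) for p in L])
f=lambda im,u,v:cv2.resize(im[v-50:v+50,u-65:u+65],(390,300),interpolation=2)
save(np.hstack([f(robot.read_camera('side')[0],310,270),f(a,255,265)]),'mid.png')
"
```

```text
lid n 940 z [0.075 0.119 0.153] x [-0.003  0.055] angle 0.948
t 7.375 tip case [-0.0086  0.0002  0.1262] F [-1.39  0.22 -0.93] op 0.0005077838873598933
(-0.0088, 0.0, 0.125) -> [-0.0008  0.0002  0.001 ] [ 0.    -0.001 -0.   ]
(0.0017, 0.0, 0.132) -> [0.0118 0.0002 0.0002] [ 0.    -0.001 -0.   ]
(0.0128, 0.0, 0.1379) -> [0.0243 0.0001 0.0006] [ 0.    -0.001 -0.   ]
(0.0245, 0.0, 0.1426) -> [0.0368 0.0001 0.0024] [ 0.    -0.001 -0.   ]
(0.0367, 0.0, 0.146) -> [0.0491 0.0001 0.0056] [ 0.    -0.001 -0.   ]
(0.0491, 0.0, 0.1481) -> [0.0608 0.0001 0.0099] [ 0.    -0.001 -0.   ]
(0.0617, 0.0, 0.149) -> [0.0722 0.0001 0.0155] [ 0.    -0.001 -0.   ]
(0.0743, 0.0, 0.1485) -> [0.0829 0.0001 0.0222] [ 0.    -0.001 -0.   ]
```

View pics/mid.png

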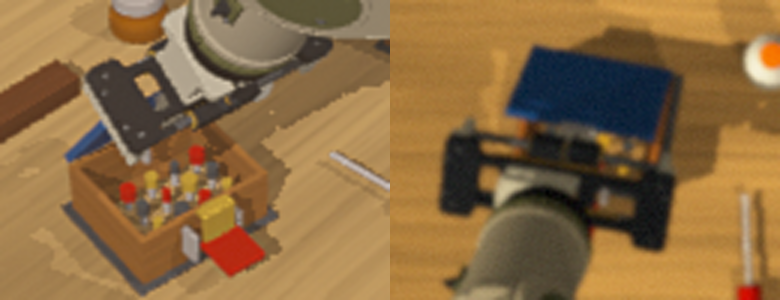

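The lid is at 0.95 rad, riding on the fingers as planned (blue at (590,90) in the right crop), and the tab is up. I'll carry on past upright, then withdraw along the tool axis.

>>> {"api": "move_arm", "payload": {"deltas": [0.012,0,0,0,0,0,0,0.024,0,0,0,0,0,0,0.037,0,0.002,0,0,0,0,0.049,0,0.006,0,0,0,0,0.061,0,0.01,0,0,0,0,0.072,0,0.016,0,0,0,0,0.083,0,0.022,0,0,0,0,0.083,0,0.022,0,0,0,0,0.083,0,0.022,0,0,0,0]}}

```text
t: 8.55
tool_pos: [0.6575, 0.1423, 0.1267]
orientation: [2.986, -0.238, 0.799]
force: [1.1, 1.3, 0.4]
opening: 0.0004
gripper_force: 0.0
```

```bash
python3 -c "
from h import *
a=lid();delta((.0743,0,.1485),(-.03,0,.22))
f=lambda im,u,v:cv2.resize(im[v-50:v+50,u-65:u+65],(390,300),interpolation=2)
save(np.hstack([f(robot.read_camera('side')[0],300,250),f(a,255,245)]),'open.png')
"
```

```text
lid n 336 z [0.093 0.133 0.238] x [0.061 0.089] angle 0.161
t 8.6 tip case [ 7.350e-02 -1.000e-04  1.476e-01] F [-0.17 -1.18  0.29] op 0.0003987587682883105
(0.0743, 0, 0.1485) -> [ 0.0011 -0.0001 -0.0004] [0.001 0.001 0.   ]
(-0.03, 0, 0.22) -> [-0.0535 -0.     -0.1144] [0.001 0.001 0.   ]
```

View pics/open.png

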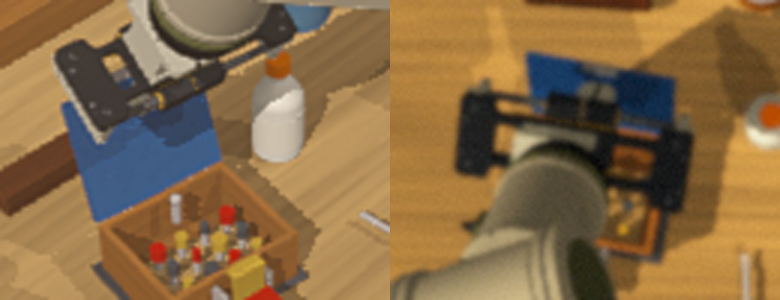

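The lid is past upright and leaning back. In the left crop its blue inside face is at (150,160), and the glue is undisturbed at (275,120). I'll withdraw back and up.

>>> {"api": "move_arm", "payload": {"deltas": [-0.02,0,-0.01,0,0,0,0,-0.04,0,-0.05,0,0,0,0,-0.055,0,-0.1,0,0,0,0,-0.09,0,-0.13,0,0,0,0,-0.13,0,-0.15,0,0,0,0,-0.16,0,-0.16,0,0,0,0,-0.16,0,-0.16,0,0,0,0,-0.16,0,-0.16,0,0,0,0,-0.16,0,-0.16,0,0,0,0]}}

```text
t: 9.78
tool_pos: [0.4427, 0.1768, 0.1861]
orientation: [2.985, -0.239, 0.8]
force: [0.1, -1.1, 0.1]
opening: -0.0001
gripper_force: 0.0
```

```bash
python3 -c "
from h import *
a,d=robot.read_camera('top');b=robot.read_camera('side')[0]
Q=(cloud('top',d)-C)@RC;H=cv2.cvtColor(a,cv2.COLOR_RGB2HSV)
m=(abs(Q[...,0]-.07)<.06)&(abs(Q[...,1])<.06)&(H[...,0]>95)&(H[...,0]<130)&(H[...,1]>100)&(Q[...,2]>.04)
q=Q[m];k=np.polyfit(q[:,2],q[:,0],1);print(m.sum(),'angle',np.pi/2+np.arctan(k[0]),q.min(0),q.max(0));delta()
save(np.hstack([cv2.resize(x,(400,300),interpolation=3) for x in(b,a)]),'end.png')
"
```

```text
772 angle 1.9048540323404697 [ 0.05763413 -0.05960227  0.05800462] [0.09788524 0.05993465 0.1691899 ]
t 9.875 tip case [-1.441e-01 -2.000e-04  2.066e-01] F [-0.11  0.06  0.15] op 0.0008347497293131041
```

View pics/end.png

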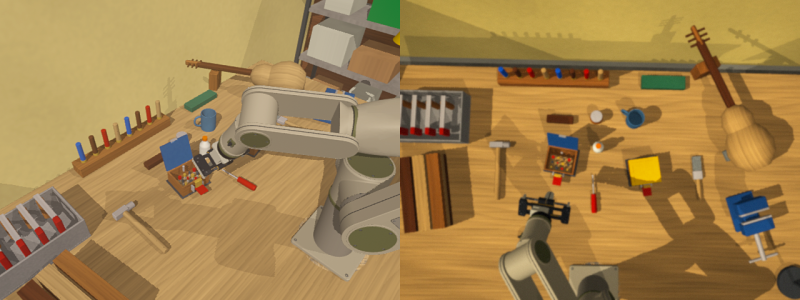

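The blue lid rests at 1.90 rad (lid at (562,142) in the right half). The yellow case is shut at (643,170), the bystanders are in place and the arm is clear.

```bash
python3 -c "
from plant import robot
print(robot.close_job())"
```

```text
the job is handed in; nothing more can be done
None
```

The blue case's tab was pressed, its lid sprang to about 0.54 rad and was pushed fully open, and it now rests at about 1.90 rad; in the last pictures the yellow case is shut, the loose things look undisturbed and the arm is clear, and the job is handed in (no verdict was returned).

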